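# Stand the fallen earring stand back in its row

### The job

One small wooden earring stand has been knocked flat on its back in front of the sorting tray. Tip it back up onto its foot by pushing, then push it along the table into the gap in the row, about midway between its two neighbours, until the front edge of its foot is square up against the tray's wooden edge like theirs. Do it all by pushing with the fingers, never lift it off the table, and leave everything else where it stands.

Things in the scene. Friction and masses are not known exactly. Their poses are not given: they have to be found in the camera images.
- stand: fallen earring stand, 0.18 kg: flat wooden foot 90 deep (its x) x 80 wide (its y) x 14 mm thick; board with earrings 80 wide x 86 tall x 6 mm on top of the foot, its back 25 mm in from the foot's rear edge, leaning back 8 degrees (100 mm tall in all). Origin: centre of the foot's underside. x: to the foot's front, the way the earrings face; z: up when it stands. Starts lying on its back
- stand_toe (a point): middle of the lower front edge of the stand's foot, 45 mm in front of its origin on the underside; about 90 mm above the table at the start; belongs against the tray's near edge
- stand_heel (a point): middle of the lower rear edge of the stand's foot, 45 mm behind its origin. At the start the foot is nearly upright here, its top surface facing the robot over the lying board. Pushed away from the robot on that surface, the stand turns about this edge, goes over by itself after about 40 degrees and drops onto its foot, which then covers the 90 mm beyond this edge
- tray: heavy wooden sorting tray full of brass castings, fixed to the table, 560 wide (its y) x 360 deep (its x) x 32 mm high. Origin: middle of its near edge (the outer face towards the robot) at table level; its x points away from the robot into the tray, so the near edge is its y axis. The gap of the row is in front of the origin
- neighbour: an upright earring stand like the fallen one (same foot and height), a neighbour of the gap on either side, its foot's front against the tray's near edge; loose, 0.18 kg. Origin: centre of its foot's underside, x towards the tray
- tbar: bangle stand with a foot of the same 90 x 80 x 14 mm, a post and a padded crossbar 90 mm long along its y, 95 mm high in all; the other neighbour of the gap, its foot's front against the tray's near edge; loose, 0.22 kg. Origin: centre of its foot's underside
- cone: white ring cone, 60 mm across its base, 82 mm tall, standing beside a neighbour at one end of the row; loose. Origin: centre of its underside
- jar: clear jar with a metal cap, 56 mm across, 62 mm tall, standing beside a neighbour at the other end of the row; loose. Origin: centre of its underside
- ringbox_a: closed black ring box, 50 x 50 x 39 mm, on the table beside the fallen stand (left); loose. Origin: centre of its underside
- ringbox_b: closed black ring box, 50 x 50 x 39 mm, on the table beside the fallen stand (right); loose. Origin: centre of its underside
- loupe: folded loupe, about 70 x 34 x 14 mm, on the table at the right; loose. Origin: centre of its round lens case, underside
- tweezers: steel tweezers, 130 mm long, lying on the table at the left; loose. Origin: middle, underside
There are look-alikes about, which are no part of the job. What is shaped like the stand but green is not meant.

How it is judged:
By the outcome, as a careful person would: the job done as asked, in the order asked, and still so for the second after the job is handed in, with the robot touching nothing.
It also fails if it takes over 67 s, if anything falls off the work surface, if the arm or the gripper's body presses on something with over 40 N, if the wrist force passes 120 N, or if a joint passes its speed limit or range.

### The arm

A 6-joint arm with a two-finger parallel gripper is mounted at the origin on the work surface. World frame = base frame: x ahead of the robot, y to its left, z up, the work surface at z = 0. Lengths are in m, angles in rad, forces in N, time in s.
With the tool pointing down it reaches from about 0.35 to 0.925 m from the base axis. Payload 6.4 kg.
Tool frame: the origin (TCP) lies at the very end of the fingers, on their centre line; the grasp point (between the pads) lies 19 mm behind it; x points along the fingers, y is the direction in which the jaws open and shut, and the axes are right-handed (so a half turn about x gives the same grasp; the last joint's range is limited). The gripper opens to 94 mm and grips with 3 to 60 N. Pads are 16 mm wide; open, the fingers measure 119 mm over their backs; the gripper's body (75 mm by 177 mm) begins 78 mm behind the grasp point.
Start: joints at [0.946, 0.245, 1.558, -0, 1.339, -0.174], TCP at [0.283, 0.585, 0.205] pointing down, gripper open.
Joint ranges: [-3.13, 3.13], [-1.02, 2.26], [0.13, 2.54], [-0.95, 4.09], [0.21, 2.88], [-2.74, 2.74]. Speed limits (rad/s): [2.57, 2.57, 3.14, 3.14, 3.14, 3.14].

### API

Orientations are given as a 3x3 rotation matrix whose columns are the frame's x, y, z axes.
In Python, from bench import * gives the robot as it stands. Calls block until the motion is done:
- move_to(position, orientation): joint-space move of the TCP to a pose.
- move_l(position, attitude=None, vel=0.15, threshold=None): straight line of the TCP; attitude=None keeps the orientation; vel is the mean speed in m/s. With threshold (N) it stops when the force on the tool has changed by that much, and returns True; else False.
- move_j(angles): joint-space move.
- ungrasp() and grab(strength=None): open the fingers fully, or close them until they stop; strength is the grip in N (None keeps the last).
- wait(seconds).
- inverse_kinematics(position, orientation): joint angles nearest the present ones, or None.
- sense(): the state.
- camera(name): name is "scene" or "top" or "wrist"; returns (picture, depth): 480x640x3 uint8, red, green, blue; 480x640 float32, m along the optical axis (not along the pixel's ray), 0 where there is no reading.
- camera_params(name): a dict with "mtx" (3x3 intrinsics, pixels), "cam_to_world" (4x4, takes a point from camera to world coordinates); the wrist camera has in their place "T_tool_cam" (4x4, takes a point from camera to tool coordinates, whose origin is the TCP and whose axes are the tool frame's). Camera axes: x right, y down, z forward; pixel columns grow to the right and rows downward; lengths in m; the calibration is good to about 2 mm. The wrist camera is an equidistant fisheye: a pixel r from the principal point sees the ray r / f radians off the axis. A picture is of the moment at which its call begins: read the wrist's pose just before it. camera_params takes no time and is no camera call.
A pose or a line that the arm cannot do raises MotionError and nothing moves.
- close_job(): hands the job in, once; it reports no verdict.
The state is a dict: "t": time; "qpos": joint angles; "qvel": joint speeds; "effort": joint torques, N m; "position": TCP position; "orientation": TCP orientation; "ft_force": force on the tool from outside, world axes, zero at the start; "ft_torque": the same for the moment, N m; "finger_gap": finger opening in m.
Only numpy, scipy, OpenCV 4.12 (cv2) and the standard library are available. Lean on these libraries where they do the work, as an engineer would, in place of code of your own. Each camera call takes 0.05 s, during which the arm holds its last target. There are 200 camera calls.

## Working session

There is one attempt and no reset: what is moved stays moved. The work goes in short steps, each a Python script; the robot and the scene stay as the last script left them, time stands still between calls to the robot, and variables do not carry over. Pictures are saved under pics/ and viewed, about 8 in all and at most 12, crops included, and the job is handed in when it is done.

```bash
mkdir -p pics
cat > h.py <<'E'
from bench import *
import numpy as np, cv2
def pts(name):
    rgb,d=camera(name); p=camera_params(name); K=np.array(p["mtx"]); T=np.array(p["cam_to_world"])
    v,u=np.mgrid[:480,:640]
    P=np.stack([(u-K[0,2])/K[0,0]*d,(v-K[1,2])/K[1,1]*d,d],-1)@T[:3,:3].T+T[:3,3]
    P[d==0]=np.nan
    return rgb,P
def save(n,rgb): cv2.imwrite("pics/"+n,cv2.cvtColor(rgb,cv2.COLOR_RGB2BGR))
E
python3 - <<'E'
from h import *
for n in("scene","top"):
    rgb,P=pts(n); save(n+"0.png",rgb); np.savez("/tmp/"+n,rgb=rgb,P=P)
    print(n,np.round(camera_params(n)["cam_to_world"],3))
s=sense();print(s["t"],s["finger_gap"],np.round(s["orientation"],2))
E
```

```text
scene [[ 0.425  0.779 -0.461  1.068]
 [ 0.905 -0.357  0.23  -0.256]
 [ 0.014 -0.515 -0.857  1.112]
 [ 0.     0.     0.     1.   ]]
top [[ 0.011 -0.987  0.161  0.344]
 [-1.    -0.012 -0.009 -0.002]
 [ 0.011 -0.161 -0.987  1.21 ]
 [ 0.     0.     0.     1.   ]]
0.1 0.09416482416289584 [[-0.    0.44  0.9 ]
 [-0.    0.9  -0.44]
 [-1.   -0.   -0.  ]]
```

View pics/scene0.png

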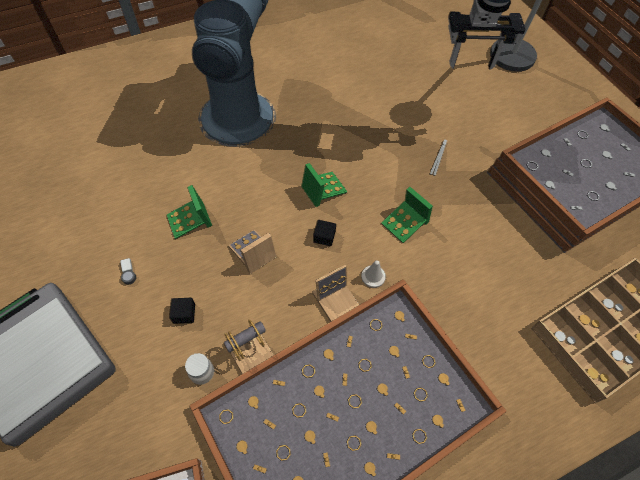

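View pics/top0.png

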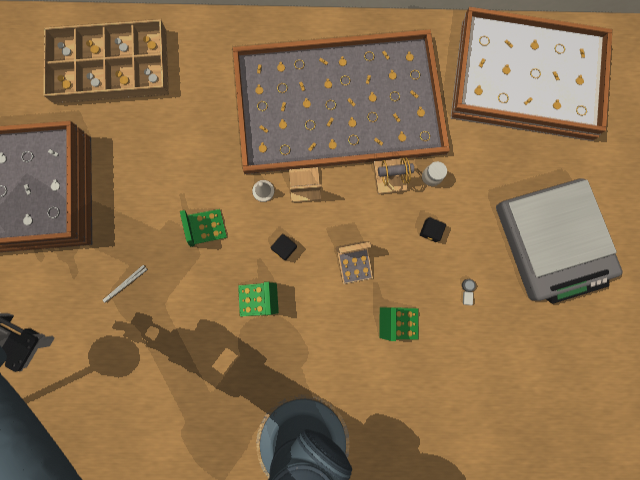

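The top view shows the wooden fallen stand at about (355,263), which is (252,250) in the scene view. Its look-alikes are green, at top (205,227), (257,298) and (400,323). The upright wooden one at (305,183) is the neighbour and the tbar is at (393,175). The wooden lying one is the stand meant. I'll confirm it in a crop and measure.

Run:
```python
from h import *
a=np.load("/tmp/top.npz");b=np.load("/tmp/scene.npz")
c1=cv2.resize(a["rgb"][150:310,230:470],None,fx=3,fy=3,interpolation=cv2.INTER_CUBIC)
save("crop.png",c1)
allP=np.concatenate([a["P"].reshape(-1,3),b["P"].reshape(-1,3)])
np.savez("/tmp/all",P=allP)
P=a["P"]
for u,v in [(355,263),(353,247),(340,247),(370,243),(285,247),(433,229),(305,172),(393,165),(263,190),(436,172),(246,170),(450,153),(345,162)]: print((u,v),np.round(P[v,u],3))
# height map of the workspace, 4 mm cells -> picture, x up, y left
x0,x1,y0,y1=.40,.85,-.35,.25
m=np.isfinite(allP).all(1)&(allP[:,2]>.006)&(allP[:,2]<.13)
Q=allP[m]
for n,(xa,xb,ya,yb) in dict(stand=(.44,.60,-.17,-.01)).items():
    for src in(a,b):
        R=src["P"].reshape(-1,3); R=R[np.isfinite(R).all(1)]
        R=R[(R[:,0]>xa)&(R[:,0]<xb)&(R[:,1]>ya)&(R[:,1]<yb)&(R[:,2]>.006)]
        for lo,hi in((.006,.02),(.02,.05),(.05,.08),(.08,.12)):
            S=R[(R[:,2]>=lo)&(R[:,2]<hi)]
            if len(S)>5: print(n,lo,len(S),S.min(0).round(3),S.max(0).round(3),cv2.minAreaRect((S[:,:2]*1000).astype(np.float32)))
```

```text
(355, 263) [ 0.446 -0.127  0.025]
(353, 247) [ 0.481 -0.116  0.088]
(340, 247) [ 0.48  -0.083  0.091]
(370, 243) [ 0.491 -0.157  0.091]
(285, 247) [0.485 0.055 0.035]
(433, 229) [ 0.537 -0.33   0.036]
(305, 172) [0.692 0.006 0.012]
(393, 165) [ 0.693 -0.219  0.085]
(263, 190) [0.632 0.114 0.049]
(436, 172) [ 0.685 -0.337  0.055]
(246, 170) [0.69  0.163 0.032]
(450, 153) [ 0.756 -0.394 -0.   ]
(345, 162) [ 0.72  -0.102  0.018]
stand 0.006 122 [ 0.44  -0.168  0.006] [ 0.527 -0.012  0.02 ] ((477.9538879394531, -88.75260925292969), (166.93540954589844, 71.71633911132812), 80.87862396240234)
stand 0.02 395 [ 0.441 -0.164  0.02 ] [ 0.504 -0.077  0.05 ] ((467.77960205078125, -121.8909912109375), (60.15596389770508, 79.2008056640625), 12.425150871276855)
stand 0.05 22 [ 0.469 -0.154  0.051] [ 0.5   -0.079  0.078] ((490.3601989746094, -115.15945434570312), (15.43692398071289, 78.37508392333984), 21.606033325195312)
stand 0.08 186 [ 0.468 -0.158  0.08 ] [ 0.496 -0.081  0.095] ((481.9070739746094, -119.38453674316406), (15.055803298950195, 79.77648162841797), 11.989887237548828)
stand 0.006 142 [ 0.44  -0.169  0.006] [ 0.561 -0.028  0.02 ] ((501.2643737792969, -100.84803771972656), (147.96435546875, 109.90455627441406), 84.1729736328125)
stand 0.02 274 [ 0.441 -0.168  0.02 ] [ 0.509 -0.082  0.05 ] ((469.6719665527344, -127.20685577392578), (66.81436920166016, 78.28245544433594), 13.389869689941406)
stand 0.05 253 [ 0.482 -0.161  0.05 ] [ 0.503 -0.081  0.08 ] ((491.7239074707031, -120.77613067626953), (14.934859275817871, 80.57769012451172), 5.811201572418213)
stand 0.08 241 [ 0.468 -0.162  0.08 ] [ 0.5   -0.083  0.098] ((483.3184509277344, -122.91160583496094), (17.4814453125, 80.32019805908203), 11.695412635803223)
```

View pics/crop.png

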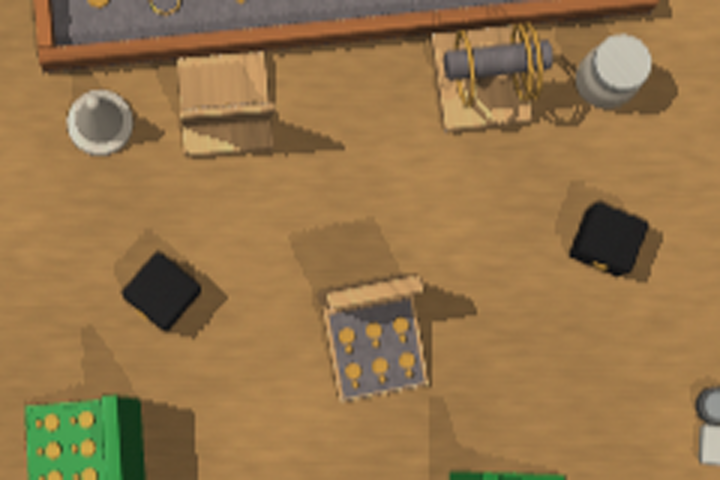

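The crop confirms the brown wooden stand on its back, with the foot's top edge at crop y≈292, clear of both ring boxes. Next I'll fit the tray edge, the gap and the stand.

```bash
cat >> h.py <<'E'
def tray(P):
    # near outer edge of the rim: lowest x per y bin among rim-top points, robust line x=a+b*y
    m=(abs(P[:,2]-.031)<.005)&(P[:,0]>.62)&(P[:,0]<.80); Q=P[m]; L=[]
    for y in np.arange(-.34,.15,.01):
        g=Q[(Q[:,1]>=y)&(Q[:,1]<y+.01)]
        if len(g): L.append(g[np.argmin(g[:,0])][:2])
    L=np.array(L)
    for _ in range(6):
        b,a=np.polyfit(L[:,1],L[:,0],1); r=L[:,0]-a-b*L[:,1]; L=L[abs(r)<max(.003,1.2*r.std())]
    return a,b,len(L),r.std()
E
python3 - <<'E'
from h import *
D={n:np.load(f"/tmp/{n}.npz")["P"].reshape(-1,3) for n in("top","scene")}
for n,P in D.items():
    P=P[np.isfinite(P).all(1)]; a,b,k,s=tray(P); th=np.arctan(-b)
    print(n,"tray x=%.4f%+.4fy"%(a,b),k,s,"yaw",np.degrees(th))
    ex=np.array([np.cos(th),np.sin(th)]); ey=np.array([-ex[1],ex[0]])
    O=np.array([a,0]); X=(P[:,:2]-O)@ex; Y=(P[:,:2]-O)@ey
    for nm,ya,yb in(("upright",-.07,.08),("tbar",-.30,-.14)):
        for lo,hi in((.008,.017),(.05,.105)):
            m=(X>-.11)&(X<-.004)&(Y>ya)&(Y<yb)&(P[:,2]>lo)&(P[:,2]<hi)
            print(nm,lo,m.sum(),"Y pct",np.percentile(Y[m],[0,2,50,98,100]).round(3),"X",np.percentile(X[m],[0,2,98]).round(3))
    # stand foot-top edge
    m=(P[:,0]>.44)&(P[:,0]<.53)&(P[:,1]>-.18)&(P[:,1]<-.06)&(P[:,2]>.083)
    r=cv2.minAreaRect((P[m][:,:2]*1000).astype(np.float32)); print("toe rect",r,"tray-frame ctr",((np.array(r[0])/1000-O)@ex).round(3),((np.array(r[0])/1000-O)@ey).round(3), "zmax",P[m][:,2].max())
def ori(yaw,tilt):
    f=np.array([np.cos(yaw),np.sin(yaw),0]);d=np.array([0,0,-1.])
    x=np.cos(tilt)*d+np.sin(tilt)*f; z=np.cos(tilt)*f-np.sin(tilt)*d; return np.c_[x,np.cross(z,x),z]
th=np.radians(7)
for p,t in(((.45,-.125,.20),0),((.45,-.125,.065),0),((.56,-.11,.065),0),((.46,-.12,.01),.35),((.63,-.11,.01),.35),((.46,-.12,.13),.35)):
    for k in (1,-1):
        o=ori(th,t)@np.diag([1,k,k]); q=inverse_kinematics(p,o); print(p,t,k,None if q is None else np.round(q,2))
E
```

```text
top tray x=0.7088-0.1177y 29 0.0007017274147053047 yaw 6.711203054161054
upright 0.008 731 Y pct [-0.028 -0.026  0.012  0.051  0.053] X [-0.094 -0.092 -0.006]
upright 0.05 152 Y pct [-0.026 -0.025  0.014  0.052  0.053] X [-0.081 -0.08  -0.071]
tbar 0.008 542 Y pct [-0.262 -0.258 -0.219 -0.182 -0.181] X [-0.093 -0.092 -0.005]
tbar 0.05 472 Y pct [-0.265 -0.263 -0.224 -0.177 -0.176] X [-0.086 -0.084 -0.023]
toe rect ((481.44866943359375, -119.4821548461914), (14.122319221496582, 79.77955627441406), 12.016510009765625) tray-frame ctr -0.24 -0.092 zmax 0.09488980012185722
scene tray x=0.7094-0.1193y 25 0.0005068929196478797 yaw 6.801979767889626
upright 0.008 745 Y pct [-0.031 -0.029  0.007  0.047  0.05 ] X [-0.093 -0.085 -0.007]
upright 0.05 460 Y pct [-0.03  -0.029  0.009  0.049  0.052] X [-0.081 -0.079 -0.064]
tbar 0.008 684 Y pct [-0.264 -0.262 -0.223 -0.185 -0.183] X [-0.064 -0.061 -0.006]
tbar 0.05 672 Y pct [-0.269 -0.267 -0.227 -0.181 -0.179] X [-0.084 -0.08  -0.021]
toe rect ((483.3184509277344, -122.91160583496094), (17.4814453125, 80.32019805908203), 11.695412635803223) tray-frame ctr -0.239 -0.095 zmax 0.09777576286271694
(0.45, -0.125, 0.2) 0 1 [-0.51 -0.19  2.02 -0.    1.32 -2.21]
(0.45, -0.125, 0.2) 0 -1 [-0.51 -0.19  2.02  0.    1.32  0.93]
(0.45, -0.125, 0.065) 0 1 [-0.51 -0.    2.11 -0.    1.03 -2.21]
(0.45, -0.125, 0.065) 0 -1 [-0.51 -0.    2.11 -0.    1.03  0.93]
(0.56, -0.11, 0.065) 0 1 [-0.39  0.23  1.85 -0.    1.06 -2.09]
(0.56, -0.11, 0.065) 0 -1 [-0.39  0.23  1.85 -0.    1.06  1.06]
(0.46, -0.12, 0.01) 0.35 1 [-0.64 -0.04  2.32  0.4   0.65 -2.63]
(0.46, -0.12, 0.01) 0.35 -1 [-0.64 -0.04  2.32  0.4   0.65  0.51]
(0.63, -0.11, 0.01) 0.35 1 [-0.43  0.31  1.92  0.31  0.63 -2.35]
(0.63, -0.11, 0.01) 0.35 -1 [-0.43  0.31  1.92  0.31  0.63  0.79]
(0.46, -0.12, 0.13) 0.35 1 [-0.64 -0.31  2.28  0.3   0.94 -2.48]
(0.46, -0.12, 0.13) 0.35 -1 [-0.64 -0.31  2.28  0.3   0.94  0.66]
```

```bash
cat >> h.py <<'E'
def ori(yaw,tilt=0):
    # fingers down (leaned so the body trails), flat closed-finger face towards yaw
    f=np.array([np.cos(yaw),np.sin(yaw),0]);d=np.array([0,0,-1.])
    x=np.cos(tilt)*d+np.sin(tilt)*f; z=np.cos(tilt)*f-np.sin(tilt)*d
    return np.c_[x,np.cross(z,x),z]@np.diag([1,-1,-1])
E
python3 - <<'E'
from h import *
y=np.radians(12); f=np.array([np.cos(y),np.sin(y)]); c=np.array([.4824,-.121]); o=ori(y)
p=lambda s,z:np.r_[c+s*f,z]
grab(10); move_to(p(-.036,.16),o); move_l(p(-.036,.065))
F0=sense()["ft_force"]
print(move_l(p(.072,.065),vel=.1,threshold=12), sense()["position"].__array__() if 0 else np.round(sense()["position"],3), np.round(np.array(sense()["ft_force"])-F0,2))
wait(.4); print(sense()["t"])
rgb,P=pts("scene"); save("tip1.png",cv2.resize(rgb[180:400,130:430],None,fx=2.5,fy=2.5))
E
```

```text
False [ 0.552 -0.106  0.065] [-0.62 -0.14 -0.27]
6.525
```

View pics/tip1.png

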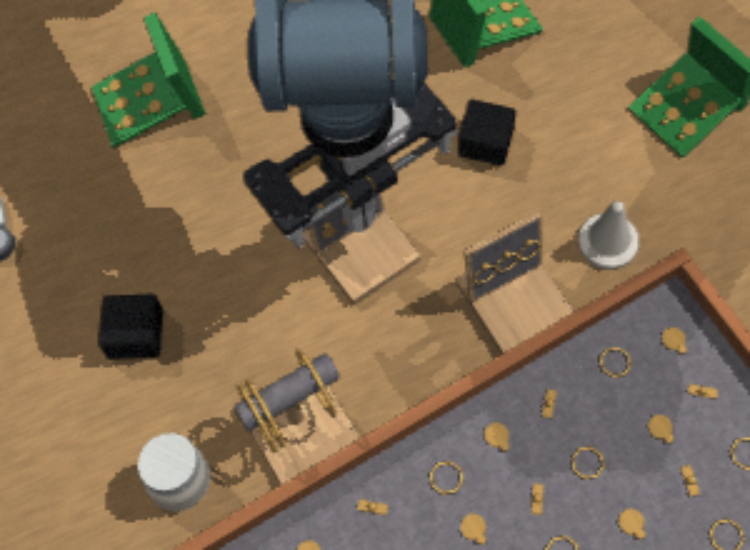

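The crop shows the stand upright on its foot, front at about (385,260), with the neighbours untouched. I'll retract up and measure it.

```bash
cat >> h.py <<'E'
TH=np.radians(6.75); O=np.array([.7091,0]); EX=np.array([np.cos(TH),np.sin(TH)]); EY=np.array([-EX[1],EX[0]])
def W(X,Y,z): return np.r_[O+X*EX+Y*EY,z]
def measure(Ya=-.17,Yb=-.04,Xa=-.26,Xb=-.003):
    A=[]
    for n in("top","scene"):
        rgb,P=pts(n); P=P.reshape(-1,3); P=P[np.isfinite(P).all(1)]
        Q=np.c_[(P[:,:2]-O)@EX,(P[:,:2]-O)@EY,P[:,2]]
        Q=Q[(Q[:,0]>Xa)&(Q[:,0]<Xb)&(Q[:,1]>Ya)&(Q[:,1]<Yb)]
        for lo,hi in((.009,.018),(.08,.11)):
            S=Q[(Q[:,2]>lo)&(Q[:,2]<hi)]
            if len(S)<8: print(n,lo,"few");continue
            r=cv2.minAreaRect((S[:,:2]*1000).astype(np.float32)); print(n,lo,len(S),np.round(r[0],1),np.round(r[1],1),round(r[2],1),"X",(S[:,0].min().round(3),S[:,0].max().round(3)),"Y",(S[:,1].min().round(3),S[:,1].max().round(3)))
        save(n+"_m%d.png"%(sense()["t"]*100),rgb)
E
python3 - <<'E'
from h import *
p=np.array(sense()["position"]); move_l(np.r_[p[:2],.20],vel=.3); 
move_to([.38,.33,.22],ori(TH)); measure(); print(sense()["t"])
E
```

```text
top 0.009 815 [-173.3  -85.5] [90.  79.9] 5.1 X (np.float64(-0.22), np.float64(-0.126)) Y (np.float64(-0.129), np.float64(-0.043))
top 0.08 110 [-198.4  -87.7] [12.7 78.8] 5.3 X (np.float64(-0.208), np.float64(-0.19)) Y (np.float64(-0.127), np.float64(-0.049))
scene 0.009 780 [-170.3  -88.5] [89.3 81.5] 5.0 X (np.float64(-0.212), np.float64(-0.124)) Y (np.float64(-0.131), np.float64(-0.045))
scene 0.08 249 [-197.9  -91.2] [14.2 80.6] 5.0 X (np.float64(-0.208), np.float64(-0.189)) Y (np.float64(-0.131), np.float64(-0.051))
8.9917
```

Run:
```python
from h import *
o=ori(TH-np.pi/2)
c=[o,o@np.diag([1,-1,-1])]; qs=[inverse_kinematics(W(-.170,-.03,.05),k) for k in c]; print([None if q is None else np.round(q,2) for q in qs])
o=min([(abs(q[5]),i) for i,q in enumerate(qs) if q is not None]); o=c[o[1]]
move_to(W(-.170,-.012,.15),o); move_l(W(-.170,-.012,.009))
print(move_l(W(-.170,-.0575,.009),vel=.04,threshold=15),np.round(sense()["ft_force"],2))
move_l(W(-.170,-.025,.009),vel=.15); move_l(W(-.170,-.012,.18),vel=.3)
move_to([.38,.33,.22],ori(TH)); measure(); print(sense()["t"])
```

```text
[array([-0.3 ,  0.2 ,  1.92, -0.  ,  1.02,  2.72]), array([-0.3 ,  0.2 ,  1.92, -0.  ,  1.02, -0.42])]
False [-0.01  0.   -0.04]
top 0.009 813 [-175.6 -105.2] [90.1 79.8] 1.7 X (np.float64(-0.221), np.float64(-0.13)) Y (np.float64(-0.146), np.float64(-0.064))
top 0.08 102 [-201.  -105.5] [13.5 79.8] 3.0 X (np.float64(-0.208), np.float64(-0.194)) Y (np.float64(-0.146), np.float64(-0.066))
scene 0.009 788 [-173.9 -108.1] [91.8 80.6] 1.5 X (np.float64(-0.219), np.float64(-0.129)) Y (np.float64(-0.149), np.float64(-0.067))
scene 0.08 258 [-201.  -109.2] [15.4 79.4] 3.4 X (np.float64(-0.209), np.float64(-0.193)) Y (np.float64(-0.149), np.float64(-0.07))
16.5667
```

```bash
python3 - <<'E'
from h import *
o=ori(TH,.35); Y=-.1045
move_to(W(-.265,Y,.16),o); move_l(W(-.265,Y,.007))
print(move_l(W(-.115,Y,.007),vel=.06,threshold=10),move_l(W(-.090,Y,.007),vel=.02,threshold=6),((np.array(sense()["position"])[:2]-O)@EX).round(4),np.round(sense()["ft_force"],2))
move_l(W(-.14,Y,.007)); move_l(W(-.22,Y,.18),vel=.3)
move_to([.38,.33,.22],ori(TH)); measure(Xa=-.12,Xb=.0); print(sense()["t"])
E
ls pics
```

```text
False True -0.1023 [-0.44 -0.3   0.88]
top 0.009 734 [ -51.1 -108. ] [120.2 102.3] 90.0 X (np.float64(-0.102), np.float64(-0.0)) Y (np.float64(-0.168), np.float64(-0.048))
top 0.08 117 [ -77.2 -110. ] [79.8 12. ] 79.7 X (np.float64(-0.089), np.float64(-0.069)) Y (np.float64(-0.149), np.float64(-0.07))
scene 0.009 849 [ -49.1 -117.3] [79.9 87.2] 80.1 X (np.float64(-0.099), np.float64(-0.004)) Y (np.float64(-0.163), np.float64(-0.076))
scene 0.08 278 [ -75.4 -112.8] [79.7 13.9] 81.0 X (np.float64(-0.088), np.float64(-0.064)) Y (np.float64(-0.152), np.float64(-0.073))
25.8917
crop.png
scene0.png
scene_m1656.png
scene_m2589.png
scene_m899.png
tip1.png
top0.png
top_m1651.png
top_m2584.png
top_m894.png
```

The push rotated the stand about 10° clockwise, so the front-left corner is touching the tray and it sits off-centre. To mend it, I'll push the board's front face back out of the gap with the stand staying flat on the table, then re-centre it. First a look.

```bash
python3 -c "
import cv2;i=cv2.imread('pics/top_m2584.png');cv2.imwrite('pics/c5.png',cv2.resize(i[120:270,230:470],None,fx=3,fy=3))"
```

```text
(no output)
```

View pics/c5.png

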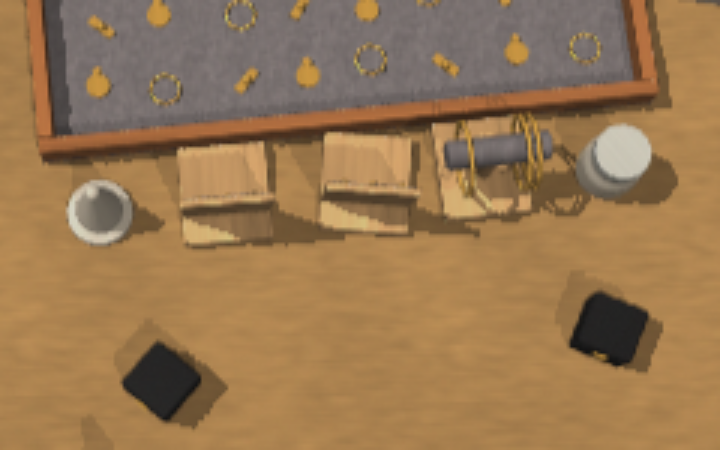

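The picture confirms it: the stand at (367,180) is turned clockwise and nearer the tbar. I'll back it out.

```bash
python3 - <<'E'
from h import *
o=ori(TH); Y=-.110
move_to(W(-.038,Y,.17),o); print(move_l(W(-.038,Y,.028),threshold=6))
print(move_l(W(-.124,Y,.028),vel=.06,threshold=8),((np.array(sense()["position"])[:2]-O)@EX).round(4))
move_l(W(-.108,Y,.028)); move_l(W(-.108,Y,.17),vel=.3)
move_to([.38,.33,.22],ori(TH)); measure(Xa=-.22,Xb=-.005,Ya=-.175,Yb=-.035); print(sense()["t"])
E
python3 -c "
import cv2,glob,os;f=max(glob.glob('pics/top_m*'),key=os.path.getmtime);i=cv2.imread(f);cv2.imwrite('pics/c6.png',cv2.resize(i[120:270,230:470],None,fx=3,fy=3))"
```

```text
False
False -0.124
top 0.009 787 [-118.7 -110.5] [90.3 80.4] 2.8 X (np.float64(-0.164), np.float64(-0.073)) Y (np.float64(-0.152), np.float64(-0.069))
top 0.08 109 [-144.2 -112.2] [13.1 79.1] 2.2 X (np.float64(-0.152), np.float64(-0.139)) Y (np.float64(-0.152), np.float64(-0.073))
scene 0.009 824 [-116.7 -113.5] [89.6 80.7] 2.9 X (np.float64(-0.16), np.float64(-0.071)) Y (np.float64(-0.156), np.float64(-0.071))
scene 0.08 257 [-143.6 -115.2] [14.9 79. ] 1.7 X (np.float64(-0.152), np.float64(-0.135)) Y (np.float64(-0.155), np.float64(-0.076))
33.3667
```

View pics/c6.png

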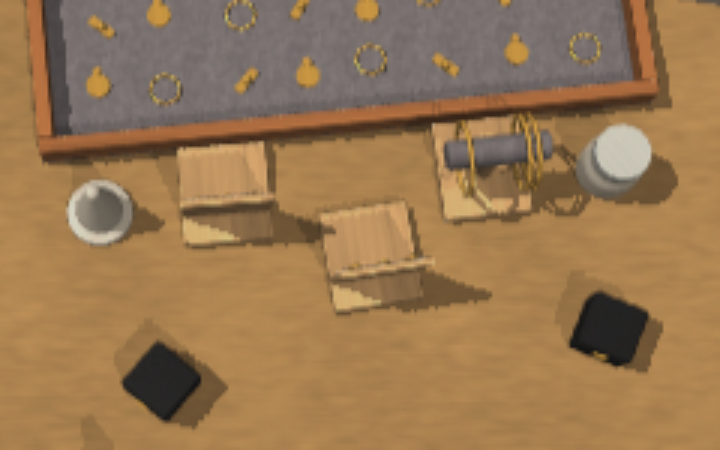

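The stand is back at tray X -118 mm, nearly square (about +2.5°), with the neighbours unmoved. Now I'll re-push in two stages with a check between.

Run:
```python
from h import *
o=ori(TH,.35); Y=-.1145
move_to(W(-.20,Y,.13),o); move_l(W(-.20,Y,.007),vel=.2)
print(move_l(W(-.1255,Y,.007),vel=.06,threshold=8))
move_l(W(-.16,Y,.007)); move_l(W(-.20,Y,.18),vel=.3)
move_to([.38,.33,.22],ori(TH)); measure(Xa=-.18,Xb=-.005,Ya=-.172,Yb=-.035); print(sense()["t"])
```

```text
False
top 0.009 743 [ -73.4 -111. ] [89.7 79.8] 2.8 X (np.float64(-0.12), np.float64(-0.028)) Y (np.float64(-0.153), np.float64(-0.07))
top 0.08 112 [ -99.3 -112.3] [13.  79.9] 3.6 X (np.float64(-0.106), np.float64(-0.091)) Y (np.float64(-0.152), np.float64(-0.072))
scene 0.009 865 [ -71.2 -113.9] [89.1 80.9] 2.1 X (np.float64(-0.114), np.float64(-0.026)) Y (np.float64(-0.155), np.float64(-0.072))
scene 0.08 262 [ -98.  -115.3] [13.3 79.6] 2.9 X (np.float64(-0.106), np.float64(-0.09)) Y (np.float64(-0.155), np.float64(-0.075))
40.3333
```

It stayed straight but is about 7 mm right of midway. I'll nudge it sideways from the tbar side (about 29 mm of room), then push it home and square it with touches at both rear ends.

```bash
python3 - <<'E'
from h import *
st=lambda:(np.array(sense()["position"])[:2]-O)@np.c_[EX,EY]
o=ori(TH-np.pi/2)@np.diag([1,-1,-1])
move_to(W(-.077,-.1665,.13),o); hit=move_l(W(-.077,-.1665,.0095),vel=.15,threshold=5); print("down hit",hit)
if hit: move_l(W(-.077,-.1665,.15)); raise SystemExit
print(move_l(W(-.077,-.1535,.0095),vel=.03,threshold=8),st().round(4))
move_l(W(-.077,-.1625,.0095)); move_l(W(-.077,-.1640,.13),vel=.3)
o=ori(TH,.35); Y=-.1075
move_to(W(-.165,Y,.13),o); move_l(W(-.165,Y,.007),vel=.2)
print(move_l(W(-.090,Y,.007),vel=.05,threshold=7),st().round(4),sense()["t"])
move_l(W(-.14,Y,.007)); move_l(W(-.18,Y,.18),vel=.3)
move_to([.38,.33,.22],ori(TH)); measure(Xa=-.18,Xb=-.004,Ya=-.170,Yb=-.04); print(sense()["t"])
E
python3 -c "
import cv2,glob,os;f=max(glob.glob('pics/top_m*'),key=os.path.getmtime);i=cv2.imread(f);cv2.imwrite('pics/c7.png',cv2.resize(i[120:270,230:470],None,fx=3,fy=3))"
```

```text
down hit False
False [-0.0771 -0.153 ]
True [-0.098  -0.1069] 47.9917
top 0.009 701 [-47.7 -99.3] [88.2 79.8] 1.2 X (np.float64(-0.093), np.float64(-0.004)) Y (np.float64(-0.14), np.float64(-0.059))
top 0.08 116 [ -72.9 -100.7] [12.  78.9] 0.9 X (np.float64(-0.079), np.float64(-0.066)) Y (np.float64(-0.14), np.float64(-0.061))
scene 0.009 798 [ -47.4 -102.3] [86.8 80.3] 1.5 X (np.float64(-0.09), np.float64(-0.004)) Y (np.float64(-0.143), np.float64(-0.061))
scene 0.08 256 [ -71.1 -103.4] [15.2 79.7] 3.2 X (np.float64(-0.08), np.float64(-0.064)) Y (np.float64(-0.143), np.float64(-0.063))
51.0333
```

View pics/c7.png

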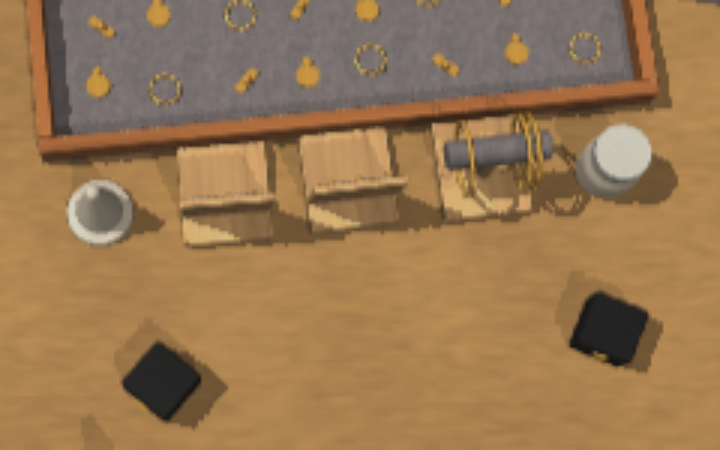

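Run:
```python
from h import *
print("upright");measure(Xa=-.11,Xb=-.004,Ya=-.05,Yb=.07)
print("tbar");measure(Xa=-.11,Xb=-.004,Ya=-.275,Yb=-.16)
rgb,P=pts("top");P=P.reshape(-1,3);P=P[np.isfinite(P).all(1)]
Q=np.c_[(P[:,:2]-O)@EX,(P[:,:2]-O)@EY,P[:,2]]; Q=Q[(Q[:,2]>.009)&(Q[:,2]<.018)&(Q[:,0]<-.02)&(Q[:,0]>-.12)]
for n,ya,yb in(("stand",-.137,-.062),("nbr",-.024,.048),("tbar",-.256,-.185)):
    L=[]
    for y in np.arange(ya,yb,.004):
        g=Q[(Q[:,1]>=y)&(Q[:,1]<y+.004)]
        if len(g): L.append([y+.002,g[:,0].min()])
    L=np.array(L);b,a=np.polyfit(L[:,0],L[:,1],1);print(n,"rear yaw %.2f"%np.degrees(-np.arctan(b)),"rear X mid %.4f"%(a+b*(ya+yb)/2))
```

```text
upright
top 0.009 716 [-48.4  12.7] [79.7 90.1] 88.8 X (np.float64(-0.094), np.float64(-0.004)) Y (np.float64(-0.028), np.float64(0.053))
top 0.08 108 [-76.   13.1] [78.4  7.9] 88.5 X (np.float64(-0.081), np.float64(-0.072)) Y (np.float64(-0.026), np.float64(0.052))
scene 0.009 775 [-48.4  10.1] [81.1 87.7] 88.9 X (np.float64(-0.093), np.float64(-0.004)) Y (np.float64(-0.031), np.float64(0.051))
scene 0.08 238 [-73.9  11.1] [81.5 11.9] 88.7 X (np.float64(-0.08), np.float64(-0.067)) Y (np.float64(-0.03), np.float64(0.052))
tbar
top 0.009 511 [ -48.6 -220.4] [89.5 79.9] 0.8 X (np.float64(-0.094), np.float64(-0.004)) Y (np.float64(-0.261), np.float64(-0.18))
top 0.08 409 [ -53.2 -220.7] [57.9 88.9] 3.7 X (np.float64(-0.084), np.float64(-0.023)) Y (np.float64(-0.265), np.float64(-0.176))
scene 0.009 711 [ -34.2 -223.5] [58.8 80.1] 0.6 X (np.float64(-0.064), np.float64(-0.005)) Y (np.float64(-0.264), np.float64(-0.183))
scene 0.08 600 [ -50.3 -223.7] [61.9 90.1] 1.6 X (np.float64(-0.082), np.float64(-0.019)) Y (np.float64(-0.269), np.float64(-0.179))
stand rear yaw 1.90 rear X mid -0.0900
nbr rear yaw -1.12 rear X mid -0.0923
tbar rear yaw 0.08 rear X mid -0.0921
```

Squareness is off by about 1.9°, and it sits about 5 mm left of midway. One quick nudge on the left front side (this turns it clockwise and shifts it right), then a final push at the rear.

```bash
python3 - <<'E'
from h import *
st=lambda:(np.array(sense()["position"])[:2]-O)@np.c_[EX,EY]
o=ori(TH-np.pi/2)@np.diag([1,-1,-1])
move_to(W(-.046,-.044,.125),o); hit=move_l(W(-.046,-.044,.0095),vel=.2,threshold=5); print("down hit",hit)
if not hit: print(move_l(W(-.046,-.0565,.0095),vel=.04,threshold=8),st().round(4)); move_l(W(-.046,-.046,.0095))
move_l(W(-.046,-.044,.125),vel=.4)
o=ori(TH,.35); Y=-.098
move_to(W(-.125,Y,.125),o); move_l(W(-.125,Y,.007),vel=.25); print(sense()["t"])
print(move_l(W(-.094,Y,.007),vel=.03,threshold=9),st().round(4),sense()["t"])
move_l(W(-.14,Y,.007),vel=.2); move_l(W(-.20,Y,.15),vel=.4)
measure(Xa=-.13,Xb=-.004,Ya=-.172,Yb=-.04); print(sense()["t"])
E
python3 -c "
import cv2,glob,os
f=max(glob.glob('pics/scene_m*'),key=os.path.getmtime);i=cv2.imread(f);cv2.imwrite('pics/c8.png',cv2.resize(i[230:400,170:400],None,fx=3.4,fy=3.4))"
```

```text
down hit False
False [-0.0458 -0.0571]
56.8917
True [-0.0978 -0.0974] 57.7667
top 0.009 702 [ -47.8 -105.1] [87.7 80.5] 0.6 X (np.float64(-0.092), np.float64(-0.004)) Y (np.float64(-0.145), np.float64(-0.065))
top 0.08 118 [ -71.8 -105.6] [80.1 13.6] 89.7 X (np.float64(-0.079), np.float64(-0.065)) Y (np.float64(-0.146), np.float64(-0.066))
scene 0.009 806 [ -46.4 -108. ] [80.6 83.5] 89.8 X (np.float64(-0.088), np.float64(-0.005)) Y (np.float64(-0.148), np.float64(-0.068))
scene 0.08 264 [ -71.3 -108.3] [14.7 79.3] 0.1 X (np.float64(-0.079), np.float64(-0.064)) Y (np.float64(-0.148), np.float64(-0.069))
58.7667
```

View pics/c8.png

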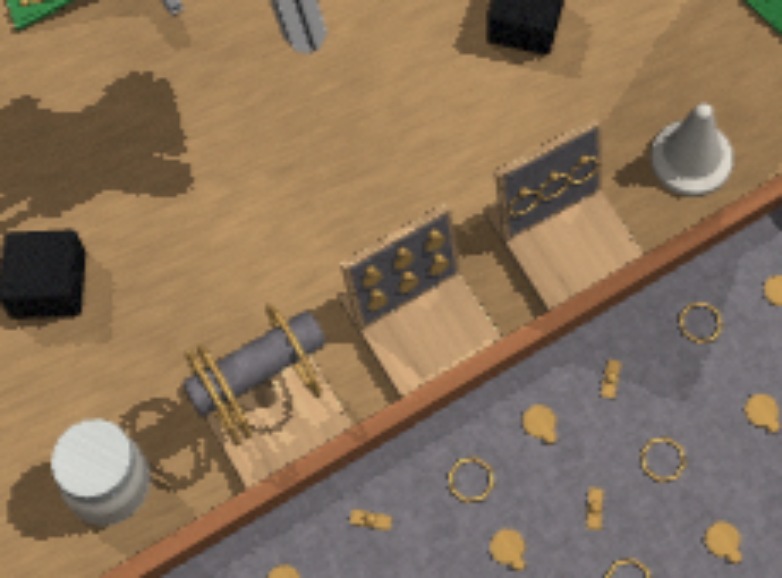

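The picture shows the stand at (420,300) upright, square against the tray and midway between the tbar (270,400) and the other neighbour (565,220). The fingers are clear at (300,20). I'm handing it in.

```bash
python3 -c "
from bench import *
print(close_job())"
```

```text
the job is handed in; nothing more can be done
None
```

I tipped the wooden stand up onto its foot and pushed it into the gap. It now stands upright, square against the tray's near edge and about midway between its neighbours. I handed it in at about 59 s of the 67 s allowed.

**How it went:** The first push into the gap turned the stand about 10° clockwise and left it off-centre. I pushed it back out by the board's front face, still flat on the table. I then re-pushed it, with one sideways nudge from each side, and pressed it home until the force rose at the tray.

**Last checks, in the tray's frame:**

| Check | Top camera | Scene camera |
|---|---|---|
| Stand's sideways position | -105 mm | -108 mm |
| Middle of the gap | -104 mm | -107 mm |
| Angle to the tray | 0.6° | about 0° |

- **Contact with the tray:** The rear edge is at about -90 mm, which matches a 90 mm foot touching the tray. The neighbours' rear edges read about 2 mm further back.
- **Neighbours:** Just before the last nudge and push, their positions agreed with the start to within about 3 mm, roughly the camera accuracy. The last picture shows no change, but I did not measure them again after that.
- **Other things:** The cone, jar and ring boxes look untouched in the pictures. I did not measure the loupe or tweezers at the end.

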